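# Roll down the label plates

### The job

Take the hand roller from its rest and roll it along the row of white label plates in the steel tray, pressing steadily on its spring but well short of its stop, until every plate is flush with the rim. Press with the roller only, not with the gripper, then hang the roller back in its rest and let go. Leave everything else where it stands.

Things in the scene. Friction and masses are not known exactly. Their poses are not given: they have to be found in the camera images.
- roller_grip (a point): Hand roller (0.4 kg): centre of its wooden handle bar, 24 (x) by 124 (y) by 34 mm (z up), over a steel column and a sprung yoke with a rubber drum that rolls along point x. With the spring at rest the drum's lowest line is 115 mm below this point. It starts hanging in the rest, drum clear of the bench; the middle 80 mm of the bar, between the posts, is free to grip across its 24 mm.
- roller: The same hand roller; origin at the drum's lowest line, 115 mm under the bar centre, when the spring is at rest. Same axes.
- yoke_mid (a point): Middle of the steel yoke (70 mm wide along y) that carries the drum, 62 mm below roller_grip with the spring at rest. Pressed, yoke and drum slide straight up towards the bar: 4 N to start, then 0.7 N per mm, solid stop after 22 mm (about 19 N). Pressed in 10 mm it pushes with about 11 N.
- rest: The roller's rest, fixed: grey base plate 85 (x) by 136 (y) mm; two posts at y = -52 and +52 mm, 14 mm thick (y), each ending in a fork open upwards, 31 mm wide (x) between cheeks that flare out at the top. The bar's ends lie in the forks, on seats 112 mm above the bench; the forks' tips are at 135 mm. Origin: centre of the underside; z up.
- rest_seat (a point): Where the bar's centre (roller_grip) lies when the roller hangs in its rest: 129 mm above the bench, over the middle of the rest. Axes as the rest's; the bar lies along y.
- panel: Label panel, fixed: dark steel tray 196 (x) by 90 (y) mm with a row of five stiff white label plates on tacky foam, each 33 (x) by 76 (y) mm. Origin: centre of the underside; x along the row, z up. Rim 24 mm above the bench; unpressed plate tops up to 4 mm above the rim, fully pressed flush with it. A plate yields to about 5 N downwards and stays where it is left.
- drum (a joint): Angle the rubber drum (44 mm diameter, 56 mm wide, axis parallel to the bar) has turned in its yoke (rad, either sign, no limits); near 0 at the start. Rolled 22 mm = 1 rad.
- plate0 (a joint): How far label plate 0 (centre at panel x = -68 mm) is pressed down, in m: 0 = 4 mm proud, 0.004 = flush with the rim (the stop).
- plate1 (a joint): How far label plate 1 (centre at panel x = -34 mm) is pressed down, in m: 0 = 4 mm proud, 0.004 = flush with the rim (the stop).
- plate2 (a joint): How far label plate 2 (centre at panel x = 0 mm) is pressed down, in m: 0 = 4 mm proud, 0.004 = flush with the rim (the stop).
- plate3 (a joint): How far label plate 3 (centre at panel x = 34 mm) is pressed down, in m: 0 = 4 mm proud, 0.004 = flush with the rim (the stop).
- plate4 (a joint): How far label plate 4 (centre at panel x = 68 mm) is pressed down, in m: 0 = 4 mm proud, 0.004 = flush with the rim (the stop).
- carton: Bystander, sizes in mm: plain cardboard carton 60 x 90 x 70; origin at the centre of its underside.
- filter: Bystander, sizes in mm: white round metal filter can, 72 diameter, 85 tall; origin at the centre of its underside.
- bearing: Bystander, sizes in mm: steel bearing ring, 72 diameter, 20 tall; origin at the centre of its underside.
- jar: Bystander, sizes in mm: closed jar, 64 diameter, 85 tall; origin at the centre of its underside.
- parts_box: Bystander, sizes in mm: low cardboard box 110 x 70 x 50; origin at the centre of its underside.
Mind the look-alikes: they are no part of the job. Of the things like the panel, leave any that is green or orange; of the rest the larger one is meant.

How it is judged:
By the outcome, as a careful person would: the job done as asked, in the order asked, and still so for the second after the job is handed in, with the robot touching nothing.
It also fails if it takes over 58 s, if anything falls off the work surface, if the arm or the gripper's body presses on something with over 40 N, if the wrist force passes 120 N, or if a joint passes its speed limit or range.

### The arm

A 6-joint arm with a two-finger parallel gripper is mounted at the origin on the work surface. World frame = base frame: x ahead of the robot, y to its left, z up, the work surface at z = 0. Lengths are in m, angles in rad, forces in N, time in s.
With the tool pointing down it reaches from about 0.325 to 0.9 m from the base axis. Payload 3.5 kg.
Tool frame: the origin (TCP) lies between the finger pads; the fingertips stand 25 mm ahead of it and the grasp point (between the pads) lies 6 mm ahead of it; z points along the fingers, x is the direction in which the jaws open and shut, and the axes are right-handed (so a half turn about z gives the same grasp; the last joint's range is limited). The gripper opens to 85 mm and grips with 20 to 120 N. Pads are 22 mm wide; open, the fingers measure 114 mm over their backs; the gripper's body (76 mm by 85 mm) begins 54 mm behind the grasp point. The pads swing forward as they close: fully open they stand 13 mm farther back than shut.
Start: joints at [-0.103, 0.276, -0.026, 1.268, 0, 1.467], TCP at [0.625, -0, 0.256] pointing down, gripper open.
Joint ranges: [-3.12, 3.12], [-0.85, 1.88], [-1.08, 1.24], [-1.95, 2.15], [-1.57, 1.53], [-3.14, 3.14]. Speed limits (rad/s): [2.57, 2.57, 3.14, 3.14, 3.14, 3.14].

### API

Orientations are given as a 3x3 rotation matrix whose columns are the frame's x, y, z axes.
In Python, from rig import * gives the robot as it stands.
- The arm moves only by the tool step_arm, never from a script. Its argument "deltas" is a list of rows, each a list of 7 numbers: the shift along the tool's x, y, z in cm, then the turn, a rotation vector about the tool's x, y, z in rad, then the finger opening in cm, from 0 to 8.54. In form: [[tx, ty, tz, wx, wy, wz, grip], ...]. A call has 1 to 8 rows; each row shifts and turns the commanded pose from where the row before left it, along the tool's axes as they then stand; what a row does not reach is not made up. A row lasts 1/8 s, in which the tool goes at most 62.5 mm and 10.7 degrees, less where a joint would pass 70% of its speed; a pose out of reach is approached as far as the arm can. A call is refused whole if a number of a shift passes 6.25 or a number of a turn 0.188, either way. A call with a gripper value outside its range is refused whole. The fingers move at their own pace and stop on an object; "grip_force" is the grip in N (left out, the last holds). Time passes only in rows, so rows that do not move let the fingers close. It gives the time, the measured TCP pose, the force and the opening at its end, in the units of the state.
- sense(): the state, without advancing time (a new reading comes with each control period).
- read_camera(name): name is "scene" or "side" or "wrist"; returns (picture, depth): 400x640x3 uint8, red, green, blue; 400x640 float32, m along the optical axis (not along the pixel's ray), 0 where there is no reading.
- get_calibration(name): a dict with "fov_y" (degrees; the focal length in pixels is half the picture's height over the tangent of half this angle, whatever the lens; pixels are square), "cx", "cy" (the principal point, pixels), "k1" (the pictures are not rectified: a ray, as slopes to the right and down, at radius r is drawn at 1 + k1 r^2 times it, then the intrinsics apply), "T" (4x4, takes a point from camera to world coordinates); the wrist camera has in their place "mount" (4x4, takes a point from camera to tool coordinates, whose origin is the TCP and whose axes are the tool frame's). Camera axes: x right, y up, looking along -z (the intrinsics and any distortion apply to the point x, -y, -z); pixel columns grow to the right and rows downward; lengths in m; the calibration is good to about 2 mm. A picture is of the moment at which its call begins: read the wrist's pose just before it. get_calibration takes no time and is no camera call.
- job_done(): hands the job in, once; it reports no verdict.
Trained networks look in the newest picture that a camera, given by its name, has taken for a name from the list of things; names that differ only in an ending like _2 or _b are one class to them, and where a whole thing is asked for, a point or a joint stands for the part that bears it (a point fixed in the world has none). Each returns a list of dicts, best first, with "score" (0 to 1); they miss things now and then, are a little off and sometimes report something else, mostly with a low value. They report only what shows in the picture. A call takes as long as a camera call. They do not tell look-alikes from the thing itself.
- regions_of(target, camera): "pixels" (400x640 bool, what is visible of it) and "bbox" ([centre column, centre row, width, height] in pixels, round what is visible of it).
The state is a dict: "t": time; "q": joint angles; "dq": joint speeds; "joint_torque": joint torques, N m; "eef_pos": TCP position; "ee_rot": TCP orientation; "contact_force": force on the tool from outside, world axes, zero at the start; "moment": the same for the moment, N m; "grip_width": finger opening in m.
Only numpy, scipy, OpenCV 4.12 (cv2) and the standard library are available. Lean on these libraries where they do the work, as an engineer would, in place of code of your own. Each camera call takes 0.05 s, during which the arm holds its last target. There are 200 camera calls.

## Working session

There is one attempt and no reset: what is moved stays moved. The work goes in short steps, Python scripts to look and compute and a tool call to move; the robot and the scene stay as the last step left them, time stands still between calls to the robot, and variables do not carry over. Pictures are saved under pics/ and viewed, about 8 in all and at most 12, crops included, and the job is handed in when it is done.

Besides the shell and the picture viewer there is one more tool, called after "Call:" by a JSON object that holds its "fn" and its "kwargs", one argument or row to a line. step_arm: Moves the arm, as the interface text tells. Its arguments: {"type":"object","properties":{"deltas":{"type":"array"},"grip_force":{"type":"number"}},"required":["deltas"]}

```bash
ls; mkdir -p pics; cat > h.py <<'E'
from rig import *
import numpy as np, cv2
def cloud(name,d):
    c=get_calibration(name);H,W=d.shape
    f=H/2/np.tan(np.radians(c["fov_y"])/2)
    v,u=np.mgrid[:H,:W].astype(float)
    x=(u-c["cx"])/f;y=(v-c["cy"])/f
    k=c["k1"];a,b=x.copy(),y.copy()
    for _ in range(10):
        s=1+k*(a*a+b*b);a,b=x/s,y/s
    P=np.stack([a*d,-b*d,-d,np.ones_like(d)],-1)
    if "T" in c: T=np.array(c["T"])
    else:
        s=sense();T=np.eye(4);T[:3,:3]=s["ee_rot"];T[:3,3]=s["eef_pos"];T=T@np.array(c["mount"])
    return (P@T.T)[...,:3]
def save(n,p): cv2.imwrite(f"pics/{n}.png",p[...,::-1])
E
python3 - <<'E'
from h import *
s=sense();print(s["t"],s["eef_pos"],s["ee_rot"])
for n in ["scene","side"]:
    p,d=read_camera(n);save(n,p);P=cloud(n,d);np.save(n,P)
    for t in ["roller","rest","panel"]:
        for r in regions_of(t,n)[:4]:
            m=r["pixels"]&(d>0);q=P[m]
            print(n,t,round(r["score"],2),np.round(r["bbox"]),np.round(np.median(q,0),3),np.round(np.percentile(q,2,axis=0),3),np.round(np.percentile(q,98,axis=0),3))
E
```

```text
pics
0.0 [6.24252727e-01 7.07742269e-05 2.55152242e-01] [[ 9.99997485e-01  8.71743070e-06 -2.24289654e-03]
 [ 9.28109956e-06 -9.99999968e-01  2.51302623e-04]
 [-2.24289427e-03 -2.51322807e-04 -9.99997453e-01]]
scene roller 0.76 [282. 257.  23.  54.] [ 0.543 -0.219  0.144] [ 0.516 -0.277  0.042] [ 0.562 -0.164  0.15 ]
scene rest 0.86 [288. 265.  45.  61.] [ 0.552 -0.257  0.026] [ 0.509 -0.282  0.003] [ 0.584 -0.153  0.133]
scene panel 0.97 [420. 180.  43.  25.] [0.73  0.373 0.02 ] [0.66  0.347 0.005] [0.797 0.415 0.026]
scene panel 0.69 [348. 193.  57.  38.] [0.528 0.159 0.027] [0.43  0.129 0.003] [0.62  0.216 0.033]
scene panel 0.68 [229. 236.  62.  38.] [ 0.307 -0.199  0.028] [ 0.205 -0.242  0.005] [ 0.395 -0.146  0.033]
scene panel 0.66 [316. 158.  32.  19.] [0.327 0.283 0.02 ] [0.264 0.254 0.005] [0.39  0.325 0.027]
side roller 0.9 [387. 256.  51.  55.] [ 0.524 -0.226  0.123] [ 0.505 -0.278  0.028] [ 0.553 -0.168  0.146]
side rest 0.89 [382. 264.  67.  75.] [ 0.514 -0.229  0.007] [ 0.48  -0.286 -0.001] [ 0.576 -0.163  0.13 ]
side rest 0.52 [327. 217.  26.  43.] [ 0.544 -0.023  0.067] [ 0.525 -0.042  0.002] [0.583 0.016 0.086]
side panel 0.93 [196. 212.  56.  32.] [0.32  0.281 0.017] [ 0.255  0.253 -0.002] [0.389 0.33  0.021]
side panel 0.9 [300. 334.  91.  95.] [ 0.282 -0.201  0.026] [ 0.197 -0.245  0.008] [ 0.385 -0.149  0.03 ]
side panel 0.72 [330. 216.  27.  45.] [ 0.546 -0.023  0.066] [ 0.525 -0.042 -0.002] [0.597 0.018 0.086]
side panel 0.66 [276. 200.  72.  51.] [0.506 0.163 0.025] [0.422 0.127 0.003] [0.609 0.216 0.029]
```

```bash
python3 - <<'E'
import cv2,numpy as np
a=cv2.imread("pics/scene.png")[130:330,180:480]; b=cv2.imread("pics/side.png")[150:400,150:470]
cv2.imwrite("pics/c1.png",np.vstack([cv2.resize(a,(450,300),interpolation=3),cv2.resize(b,(384,300),interpolation=3)[:, :].repeat(1,0) if 0 else cv2.resize(b,(450,300),interpolation=3)]))
E
```

```text
(no output)
```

View pics/c1.png

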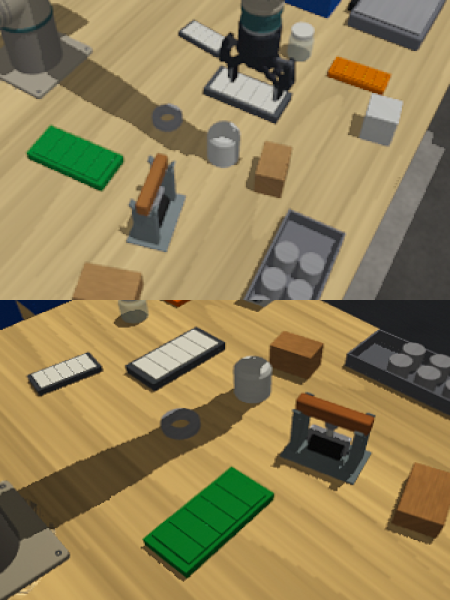

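The scene view (top) and side view (bottom) show these things:
- **Panel:** the large dark tray is at about scene (348,193), world (0.52, 0.17).
- **Look-alikes:** a smaller dark tray, an orange one and a green one.
- **Roller:** hanging in its rest at about (0.54, -0.22).
- **Filter can:** between the rest and the panel, at about (0.55, -0.02).

```bash
python3 - <<'E'
from h import *
def rect(q):
    (c,s,a)=cv2.minAreaRect((q[:,:2]*1000).astype(np.float32)); return np.round(c,1),np.round(s,1),round(a,1)
for n in ["scene","side"]:
    P=np.load(n+".npy")
    b=(abs(P[...,0]-.54)<.09)&(abs(P[...,1]+.22)<.1)
    m=b&(P[...,2]>.138)&(P[...,2]<.16);q=P[m]
    print(n,"bar",len(q),rect(q),np.percentile(q[:,2],[5,50,95]).round(4))
    m=(abs(P[...,0]-.52)<.14)&(abs(P[...,1]-.17)<.09)&(P[...,2]>.016)&(P[...,2]<.036);q=P[m]
    print("panel",len(q),rect(q),np.percentile(q[:,2],[5,50,95]).round(4))
c=get_calibration("wrist");print(c)
E
```

```text
scene bar 338 (array([ 535.5, -218.9]), array([ 25.9, 123.4]), 16.8) [0.1416 0.1464 0.1498]
panel 978 (array([502.9, 196. ]), array([237.5, 135.5]), 2.1) [0.0207 0.0277 0.0322]
side bar 553 (array([ 530.6, -220.1]), array([ 27. , 124.1]), 17.0) [0.1392 0.1436 0.1461]
panel 1532 (array([497.5, 178.5]), array([124.3, 254. ]), 81.8) [0.0195 0.0253 0.0284]
{'fov_y': 70.52179931436923, 'cx': 321.548218160348, 'cy': 200.51593812276033, 'k1': -0.02137859413200437, 'mount': array([[ 9.99999260e-01,  9.16259126e-04,  8.00351174e-04,
         8.64182546e-04],
       [ 1.11893772e-03, -9.50925671e-01, -3.09417383e-01,
        -7.99971809e-02],
       [ 4.77567976e-04,  3.09418049e-01, -9.50925992e-01,
        -1.16519257e-01],
       [ 0.00000000e+00,  0.00000000e+00,  0.00000000e+00,
         1.00000000e+00]])}
```

Call:
{"fn": "step_arm", "kwargs": {
  "deltas": [
    [-2.6,-4.25,-1.1,0,0,0,8.5],
    [-2.6,-4.25,-1.1,0,0,0,8.5],
    [-2.6,-4.25,-1.1,0,0,0,8.5],
    [-2.6,-4.25,-1.1,0,0,0,8.5],
    [0,0,0,0,0,0,8.5],
    [0,0,0,0,0,0,8.5]
  ]
}}

```text
t: 1.15
eef_pos: [0.5212, 0.1699, 0.3003]
ee_rot: [[1.0, 0.0, 0.001], [0.0, -1.0, -0.0], [0.001, 0.0, -1.0]]
contact_force: [0.3, 0.6, 0.0]
grip_width: 0.0849
```

```bash
cat > meas.py <<'E'
from h import *
def rect(q):
    return cv2.minAreaRect((q[:,:2]*1000).astype(np.float32))
def panel(tag):
    s=sense();p,d=read_camera("wrist");P=cloud("wrist",d);save(tag,p);np.save(tag,P);np.save(tag+"_p",p)
    print(s["t"],s["eef_pos"].round(4))
    near=(abs(P[...,0]-.52)<.14)&(abs(P[...,1]-.17)<.1)&(d>0)
    m=near&(P[...,2]>.013)&(P[...,2]<.04)
    n,l,st,_=cv2.connectedComponentsWithStats(m.astype(np.uint8),connectivity=4)
    m=l==1+np.argmax(st[1:,4]);print("tray",m.sum(),rect(P[m]))
    w=m&(p.min(-1)>130)
    w=cv2.erode(w.astype(np.uint8),np.ones((3,3)))
    n,l,st,c=cv2.connectedComponentsWithStats(w,connectivity=4)
    for i in range(1,n):
        if st[i,4]>150:
            q=P[l==i];print("plate",st[i,4],np.round(c[i]),rect(q),np.percentile(q[:,2],[5,50,95]).round(4))
E
python3 -c "
from meas import *
panel('w1')"
```

```text
1.15 [0.5212 0.1699 0.3003]
tray 8746 ((522.91650390625, 175.20022583007812), (196.762451171875, 90.65730285644531), 2.8663249015808105)
plate 1056 [371. 161.] ((590.9900512695312, 178.7787628173828), (28.940401077270508, 72.64949798583984), 2.485323667526245) [0.0251 0.0264 0.0277]
plate 1054 [347. 162.] ((556.8150634765625, 177.1682586669922), (29.268394470214844, 72.66100311279297), 2.1529717445373535) [0.0249 0.0263 0.0276]
plate 1058 [322. 163.] ((523.0506591796875, 175.3887176513672), (29.20542335510254, 72.295166015625), 2.889997720718384) [0.0249 0.0263 0.0276]
plate 704 [299. 161.] ((488.99420166015625, 173.76742553710938), (29.318756103515625, 72.33720397949219), 2.8082756996154785) [0.0253 0.0266 0.028 ]
plate 405 [272. 150.] ((454.3110656738281, 192.99058532714844), (29.667057037353516, 30.22759246826172), 3.0290284156799316) [0.0247 0.026  0.0272]
plate 157 [277. 188.] ((456.6759338378906, 142.45408630371094), (29.503124237060547, 12.002706527709961), 0.7547923922538757) [0.0246 0.026  0.0271]
```

View pics/w1.png

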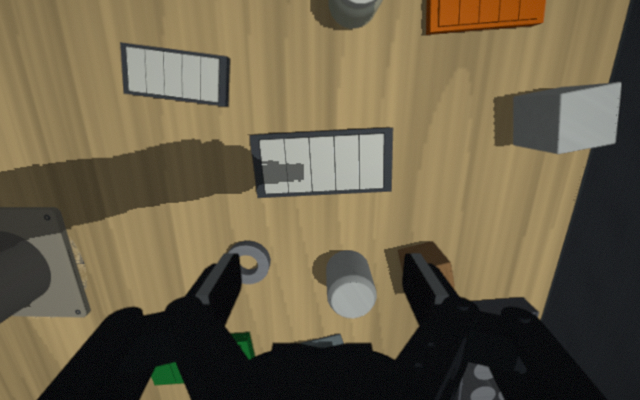

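The wrist view shows the tray at (320,160), centred at world (0.523, 0.175) with a yaw of about 2.7°. The filter can at (350,290) stands well clear of it. Next is the roller.

Call:
{"fn": "step_arm", "kwargs": {
  "deltas": [
    [0.17,5.57,0,0,0,0,8.5],
    [0.17,5.57,0,0,0,0,8.5],
    [0.17,5.57,0,0,0,0,8.5],
    [0.17,5.57,0,0,0,0,8.5],
    [0.17,5.57,0,0,0,0,8.5],
    [0.17,5.57,0,0,0,0,8.5],
    [0.17,5.57,0,0,0,-0.148,8.5],
    [0,0,0,0,0,-0.148,8.5]
  ]
}}

```text
t: 2.2
eef_pos: [0.5325, -0.2255, 0.2992]
ee_rot: [[0.957, 0.289, -0.001], [0.289, -0.957, -0.001], [-0.001, 0.0, -1.0]]
contact_force: [-0.8, 1.7, 0.0]
grip_width: 0.0847
```

Call:
{"fn": "step_arm", "kwargs": {
  "deltas": [
    [0,0,0,0,0,0,8.5],
    [0,0,0,0,0,0,8.5]
  ]
}}

```text
t: 2.45
eef_pos: [0.5326, -0.2202, 0.2999]
ee_rot: [[0.957, 0.289, -0.001], [0.289, -0.957, 0.0], [-0.001, -0.001, -1.0]]
contact_force: [-0.0, 1.0, -0.4]
grip_width: 0.0849
```

```bash
cat > bar.py <<'E'
from meas import *
def bar(tag,c=(.533,-.22)):
    s=sense();p,d=read_camera("wrist");P=cloud("wrist",d);save(tag,p)
    print(s["t"],s["eef_pos"].round(4),np.degrees(np.arctan2(s["ee_rot"][1,0],s["ee_rot"][0,0])))
    m=(abs(P[...,0]-c[0])<.08)&(abs(P[...,1]-c[1])<.09)&(P[...,2]>.139)&(P[...,2]<.16)&(d>0)
    q=P[m];print("bar",len(q),rect(q),np.percentile(q[:,2],[5,50,95]).round(4))
    m=(abs(P[...,0]-c[0])<.08)&(abs(P[...,1]-c[1])<.1)&(P[...,2]>.001)&(P[...,2]<.015)&(d>0)&(p.max(-1).astype(int)-p.min(-1)<30)
    if m.sum()>20:q=P[m];print("base",len(q),rect(q))
E
python3 -c "
from bar import *
bar('w2')"
```

```text
2.45 [ 0.5326 -0.2202  0.2999] 16.804417059404766
bar 2789 ((535.2002563476562, -218.07130432128906), (24.024154663085938, 122.94110107421875), 16.8843994140625) [0.1425 0.1448 0.146 ]
base 2211 ((534.9129028320312, -217.99497985839844), (85.03709411621094, 135.3679656982422), 16.830081939697266)
```

View pics/w2.png

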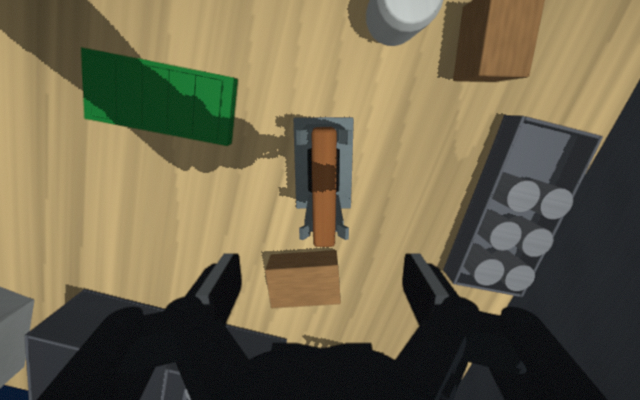

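The wrist view shows the bar at (323,187), free between the posts, with the carton behind it at (303,280), out of the fingers' way. The bar centre is (0.535, -0.218) at 16.85°.

Call:
{"fn": "step_arm", "kwargs": {
  "deltas": [
    [0.31,-0.13,4,0,0,0,8.5],
    [0,0,5,0,0,0,8.5],
    [0,0,4,0,0,0,8.5],
    [0,0,2,0,0,0,8.5],
    [0,0,1.5,0,0,0,8.5],
    [0,0,0,0,0,0,8.5],
    [0,0,0,0,0,0,8.5]
  ]
}}

```text
t: 3.38
eef_pos: [0.5364, -0.218, 0.1365]
ee_rot: [[0.956, 0.292, 0.002], [0.292, -0.956, -0.001], [0.001, 0.001, -1.0]]
contact_force: [-0.2, 0.3, 0.7]
grip_width: 0.0849
```

Call:
{"fn": "step_arm", "kwargs": {
  "deltas": [
    [0,0,0,0,0,0,2],
    [0,0,0,0,0,0,2],
    [0,0,0,0,0,0,2],
    [0,0,0,0,0,0,2],
    [0,0,0,0,0,0,1.5],
    [0,0,0,0,0,0,1.5]
  ],
  "grip_force": 80
}}

```text
t: 4.12
eef_pos: [0.5355, -0.2181, 0.1358]
ee_rot: [[0.957, 0.291, 0.0], [0.291, -0.957, -0.001], [-0.0, 0.001, -1.0]]
contact_force: [-2.1, -1.3, 5.2]
grip_width: 0.0229
```

Call:
{"fn": "step_arm", "kwargs": {
  "deltas": [
    [0,0,-0.5,0,0,0,1.5],
    [0,0,-1.5,0,0,0,1.5],
    [0,0,-3,0,0,0,1.5],
    [0,0,-3,0,0,0,1.5],
    [0,0,-3,0,0,0,1.5],
    [0,0,-1.4,0,0,0,1.5],
    [0,0,0,0,0,0.1235,1.5],
    [0,0,0,0,0,0.1235,1.5]
  ]
}}

```text
t: 5.12
eef_pos: [0.5352, -0.2175, 0.259]
ee_rot: [[0.999, 0.045, -0.001], [0.045, -0.999, 0.001], [-0.001, -0.001, -1.0]]
contact_force: [0.0, 0.8, -5.0]
grip_width: 0.0233
```

Call:
{"fn": "step_arm", "kwargs": {
  "deltas": [
    [-0.3,-1.5,0,0,0,0,1.5],
    [-0.6,-3.3,0,0,0,0,1.5],
    [-0.9,-5,0,0,0,0,1.5],
    [-0.9,-5,0,0,0,0,1.5],
    [-0.9,-5,0,0,0,0,1.5],
    [-0.9,-5,0,0,0,0,1.5],
    [-0.9,-5,0,0,0,0,1.5],
    [-0.9,-4.5,0,0,0,0,1.5]
  ]
}}

```text
t: 6.12
eef_pos: [0.4539, 0.124, 0.259]
ee_rot: [[0.999, 0.052, -0.001], [0.052, -0.999, 0.001], [-0.001, -0.001, -1.0]]
contact_force: [0.4, 0.5, -3.9]
grip_width: 0.0232
```

Call:
{"fn": "step_arm", "kwargs": {
  "deltas": [
    [-0.5,-3,0,0,0,0,1.5],
    [-0.4,-2.1,0,0,0,0,1.5],
    [0,0,0,0,0,0,1.5],
    [0,0,0,0,0,0,1.5],
    [0,0,0,0,0,0,1.5]
  ]
}}

```text
t: 6.75
eef_pos: [0.4442, 0.1717, 0.2592]
ee_rot: [[0.999, 0.049, -0.0], [0.049, -0.999, -0.0], [-0.0, 0.0, -1.0]]
contact_force: [-0.3, 0.0, -3.1]
grip_width: 0.0232
```

```bash
python3 - <<'E'
from bar import *
s=sense();print(s["t"],s["eef_pos"],s["ee_rot"],s["contact_force"],s["moment"],s["grip_width"])
p,d=read_camera("side");save("s2",p);P=cloud("side",d)
r=regions_of("roller","side")
cs=[]
for x in r[:2]:
    q=P[x["pixels"]&(d>0)];print(x["score"],x["bbox"],np.percentile(q,[2,98],axis=0).round(3))
c=r[0]["bbox"];u,v=int(c[0]),int(c[1]);a=p[max(0,v-90):v+90,max(0,u-110):u+110]
p2,d2=read_camera("wrist");P2=cloud("wrist",d2)
m=(P2[...,2]>.25)&(P2[...,2]<.29)&(d2>0)&(p2[...,0]>p2[...,2].astype(int)+30)
if m.sum()>20: print("bar",rect(P2[m]),np.percentile(P2[m][:,2],[5,50,95]))
save("s2c",np.hstack([cv2.resize(a,None,fx=1.7,fy=1.7),cv2.resize(p2,(420,int(a.shape[0]*1.7)))]))
E
```

```text
6.75 [0.44417513 0.17167521 0.25921171] [[ 9.98820491e-01  4.85547003e-02 -2.62199556e-04]
 [ 4.85546497e-02 -9.98820508e-01 -1.96020288e-04]
 [-2.71408000e-04  1.83058073e-04 -9.99999946e-01]] [-0.27368115  0.04156873 -3.09192748] [-0.04671359 -0.04922731  0.02454113] 0.023243806026186385
0.65 [249.1, 158.2, 28.5, 49.9] [[0.421 0.107 0.143]
 [0.457 0.2   0.269]]
bar ((438.9394226074219, 180.56942749023438), (85.18299102783203, 88.4928207397461), 38.11043167114258) [0.26543596 0.26814865 0.26925765]
```

View pics/s2c.png

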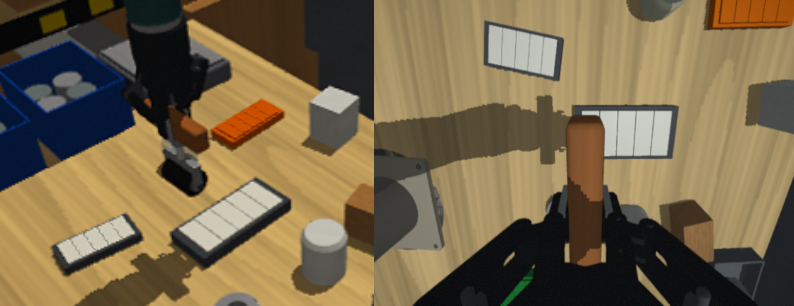

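The side view shows the roller upright above the tray's left end, and the wrist view shows it over plate 0. Now I press down.

Call:
{"fn": "step_arm", "kwargs": {
  "deltas": [
    [0,0,2,0,0,0,1.5],
    [0,0,4,0,0,0,1.5],
    [0,0,3,0,0,0,1.5],
    [0,0,1.3,0,0,0,1.5],
    [0,0,0.5,0,0,0,1.5],
    [0,0,0.5,0,0,0,1.5],
    [0,0,0,0,0,0,1.5]
  ]
}}

```text
t: 7.78
eef_pos: [0.4453, 0.1725, 0.1473]
ee_rot: [[0.999, 0.049, 0.002], [0.049, -0.999, 0.001], [0.002, -0.0, -1.0]]
contact_force: [-0.5, 0.2, -2.3]
grip_width: 0.0231
```

Call:
{"fn": "step_arm", "kwargs": {
  "deltas": [
    [0,0,0.3,0,0,0,1.5],
    [0,0,0.3,0,0,0,1.5],
    [0,0,0.3,0,0,0,1.5],
    [0,0,0,0,0,0,1.5]
  ]
}}

```text
t: 8.28
eef_pos: [0.4459, 0.1726, 0.1388]
ee_rot: [[0.999, 0.049, 0.003], [0.049, -0.999, 0.001], [0.003, -0.0, -1.0]]
contact_force: [-0.8, -0.9, 7.3]
grip_width: 0.0228
```

Call:
{"fn": "step_arm", "kwargs": {
  "deltas": [
    [0.4,0,0,0,0,0,1.5],
    [0.8,0,0,0,0,0,1.5],
    [1,0,0,0,0,0,1.5],
    [1,0,0,0,0,0,1.5],
    [1,0,0,0,0,0,1.5],
    [1,0,0,0,0,0,1.5]
  ]
}}

```text
t: 9.02
eef_pos: [0.497, 0.175, 0.1387]
ee_rot: [[0.999, 0.049, 0.001], [0.049, -0.999, 0.001], [0.001, -0.001, -1.0]]
contact_force: [-4.3, -0.4, 7.2]
grip_width: 0.0231
```

Call:
{"fn": "step_arm", "kwargs": {
  "deltas": [
    [1,0,0,0,0,0,1.5],
    [1,0,0,0,0,0,1.5],
    [1,0,0,0,0,0,1.5],
    [1,0,0,0,0,0,1.5],
    [1,0,0,0,0,0,1.5],
    [1,0,0,0,0,0,1.5],
    [1,0,0,0,0,0,1.5]
  ]
}}

```text
t: 9.9
eef_pos: [0.5665, 0.1784, 0.1387]
ee_rot: [[0.999, 0.049, 0.0], [0.049, -0.999, 0.0], [0.0, -0.0, -1.0]]
contact_force: [-3.9, -0.8, 6.8]
grip_width: 0.0232
```

Call:
{"fn": "step_arm", "kwargs": {
  "deltas": [
    [1,0,0,0,0,0,1.5],
    [1,0,0,0,0,0,1.5],
    [0.8,0,0,0,0,0,1.5],
    [0.5,0,0,0,0,0,1.5],
    [0,0,0,0,0,0,1.5],
    [0,0,0,0,0,0,1.5]
  ]
}}

```text
t: 10.65
eef_pos: [0.6014, 0.1802, 0.1395]
ee_rot: [[0.999, 0.049, 0.005], [0.049, -0.999, 0.001], [0.005, -0.001, -1.0]]
contact_force: [1.0, -0.9, 6.7]
grip_width: 0.0231
```

Call:
{"fn": "step_arm", "kwargs": {
  "deltas": [
    [0,0,-0.5,0,0,0,1.5],
    [0,0,-1,0,0,0,1.5],
    [0,0,-2.5,0,0,0,1.5],
    [0,0,-4,0,0,0,1.5],
    [0,0,-4,0,0,0,1.5],
    [0,4,0,0,0,0,1.5],
    [0,5,0,0,0,0,1.5],
    [0,3,0,0,0,0,1.5]
  ]
}}

```text
t: 11.65
eef_pos: [0.6037, 0.0582, 0.256]
ee_rot: [[0.999, 0.048, -0.003], [0.048, -0.999, -0.0], [-0.003, 0.0, -1.0]]
contact_force: [0.6, 0.6, -2.5]
grip_width: 0.0234
```

Call:
{"fn": "step_arm", "kwargs": {
  "deltas": [
    [0,0,0,0,0,0,1.5],
    [0,0,0,0,0,0,1.5]
  ]
}}

```text
t: 11.9
eef_pos: [0.6041, 0.0603, 0.2563]
ee_rot: [[0.999, 0.049, -0.002], [0.049, -0.999, 0.001], [-0.002, -0.001, -1.0]]
contact_force: [-0.3, 0.5, -3.7]
grip_width: 0.0233
```

```bash
python3 - <<'E'
from bar import *
s=sense();print(s["t"],s["eef_pos"],s["ee_rot"].round(3),s["contact_force"],s["moment"])
R=lambda P:np.stack([(P[...,0]-.523)*.9989+(P[...,1]-.1753)*.0471,-(P[...,0]-.523)*.0471+(P[...,1]-.1753)*.9989],-1)
ims=[]
for n in ["side","scene","wrist"]:
    Ds=[];
    for k in range(5):
        p,d=read_camera(n);Ds.append(d)
    d=np.median(Ds,0);P=cloud(n,d);r=R(P);out=[]
    w=(p.min(-1)>110)&(P[...,2]<.04)&(d>0)
    old=np.load({"wrist":"w1"}.get(n,n)+".npy");ro=R(old)
    rim=(abs(r[...,0])<.095)&(abs(r[...,1])>.0395)&(abs(r[...,1])<.044)&(P[...,2]>.015)&(p.max(-1)<90)&(d>0)
    for i in range(5):
        f=lambda r:(abs(r[...,0]+.068-.034*i)<.012)&(abs(r[...,1])<.03)
        m=f(r)&(P[...,2]<.04)&(P[...,2]>.01);mo=f(ro)&(old[...,2]<.04)&(old[...,2]>.01);out.append((m.sum(),round(np.median(P[m][:,2])*1e3,2) if m.any() else None,round(np.median(old[mo][:,2])*1e3,2) if mo.any() else None))
    print(n,out,"rim",rim.sum(),np.median(P[rim][:,2]) if rim.any() else None)
    if n!="scene":
        mm=(abs(r[...,0])<.11)&(abs(r[...,1])<.06)&(d>0)&(P[...,2]<.05);v,u=np.where(mm)
        a=p[max(v.min()-25,0):v.max()+25,max(u.min()-10,0):u.max()+10];ims.append(cv2.resize(a,(400,300),interpolation=cv2.INTER_CUBIC))
save("chk",np.hstack(ims))
E
```

```text
11.9 [0.60414176 0.06033519 0.25630221] [[ 0.999  0.049 -0.002]
 [ 0.049 -0.999  0.001]
 [-0.002 -0.001 -1.   ]] [-0.30483557  0.52215571 -3.68219726] [ 0.00593919 -0.00466392 -0.00201545]
side [(np.int64(129), np.float64(22.56), np.float64(25.67)), (np.int64(118), np.float64(22.55), np.float64(26.58)), (np.int64(116), np.float64(22.4), np.float64(26.31)), (np.int64(111), np.float64(22.54), np.float64(25.98)), (np.int64(107), np.float64(22.21), np.float64(26.12))] rim 167 0.022247428521919077
scene [(np.int64(82), np.float64(25.26), np.float64(28.31)), (np.int64(80), np.float64(25.2), np.float64(29.76)), (np.int64(28), np.float64(25.17), np.float64(29.28)), (np.int64(0), None, np.float64(28.97)), (np.int64(87), np.float64(25.67), np.float64(29.25))] rim 88 0.021585786732458145
wrist [(np.int64(1159), np.float64(23.01), np.float64(25.95)), (np.int64(1170), np.float64(22.99), np.float64(26.62)), (np.int64(1193), np.float64(22.95), np.float64(26.33)), (np.int64(1193), np.float64(22.93), np.float64(26.24)), (np.int64(1220), np.float64(22.93), np.float64(26.42))] rim 1352 0.022890302953270547
```

View pics/chk.png

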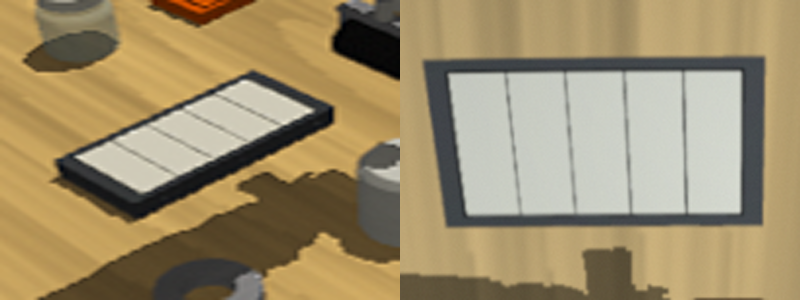

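The side view (left) and wrist view (right) both show all five plates level with the rim. Their depths agree with the rim to 0.1 mm in the wrist view. Next I take the roller back, going higher so the drum clears the fork tips.

Call:
{"fn": "step_arm", "kwargs": {
  "deltas": [
    [-0.3,1,-2,0,0,0,1.5],
    [-0.9,3,-2,0,0,0,1.5],
    [-1.5,5,-1,0,0,0,1.5],
    [-1.5,5,0,0,0,0,1.5],
    [-1.5,5,0,0,0,0,1.5],
    [-1.3,4.5,0,0,0,0,1.5],
    [-0.8,2.7,0,0,0,0,1.5],
    [-0.4,1.3,0,0,0,0,1.5]
  ]
}}

```text
t: 13.65
eef_pos: [0.5361, -0.2202, 0.3073]
ee_rot: [[0.999, 0.047, 0.0], [0.047, -0.999, 0.0], [0.0, -0.0, -1.0]]
contact_force: [-0.3, 0.3, -3.2]
grip_width: 0.0229
```

Call:
{"fn": "step_arm", "kwargs": {
  "deltas": [
    [0,0,0,0,0,-0.123,1.5],
    [0,0,0,0,0,-0.123,1.5],
    [0,0,0,0,0,0,1.5],
    [0,0,0,0,0,0,1.5]
  ]
}}

```text
t: 14.15
eef_pos: [0.5367, -0.2182, 0.3073]
ee_rot: [[0.957, 0.29, -0.0], [0.29, -0.957, 0.0], [0.0, -0.0, -1.0]]
contact_force: [1.7, 0.8, -3.7]
grip_width: 0.0231
```

```bash
cat > st.py <<'E'
from h import *
s=sense();R=np.array(s["ee_rot"]);d=np.array([.5355,-.2181,.1358])-s["eef_pos"]
print(s["t"],s["eef_pos"],"to go tool cm",(R.T@d*100).round(2),"yaw",np.degrees(np.arctan2(R[1,0],R[0,0])),s["contact_force"].round(1))
E
python3 st.py
```

```text
14.15 [ 0.53665929 -0.21818907  0.30731297] to go tool cm [-0.11 -0.04 17.15] yaw 16.84686275917572 [ 1.7  0.8 -3.7]
```

Call:
{"fn": "step_arm", "kwargs": {
  "deltas": [
    [-0.1,0,2,0,0,0,1.5],
    [0,0,4,0,0,0,1.5],
    [0,0,4,0,0,0,1.5],
    [0,0,3,0,0,0,1.5],
    [0,0,1,0,0,0,1.5],
    [0,0,0,0,0,0,1.5],
    [0,0,0,0,0,0,1.5]
  ]
}}

```text
t: 15.02
eef_pos: [0.5369, -0.2196, 0.1692]
ee_rot: [[0.957, 0.291, 0.003], [0.291, -0.957, -0.002], [0.002, 0.002, -1.0]]
contact_force: [-0.5, -0.0, -2.6]
grip_width: 0.0229
```

```bash
python3 st.py; python3 - <<'E'
from bar import *
ims=[]
for n in ["side","scene"]:
    p,d=read_camera(n);c={"side":(387,250),"scene":(285,255)}[n]
    ims.append(cv2.resize(p[c[1]-60:c[1]+50,c[0]-65:c[0]+65],(400,338),interpolation=cv2.INTER_CUBIC))
save("hang",np.hstack(ims))
E
```

```text
15.025 [ 0.5368837  -0.21962057  0.16915321] to go tool cm [-0.1  -0.19  3.33] yaw 16.893525624614952 [-0.5 -0.  -2.6]
```

View pics/hang.png

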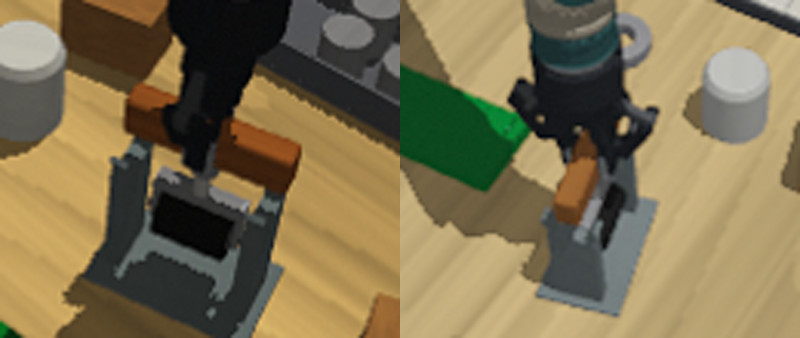

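Both views show the bar centred above the forks and the drum between the posts. I lower it the rest of the way.

Call:
{"fn": "step_arm", "kwargs": {
  "deltas": [
    [-0.1,-0.15,0.8,0,0,0,1.5],
    [0,0,1,0,0,0,1.5],
    [0,0,0.8,0,0,0,1.5],
    [0,0,0.4,0,0,0,1.5],
    [0,0,0.2,0,0,0,1.5],
    [0,0,0,0,0,0,1.5],
    [0,0,0,0,0,0,1.5]
  ]
}}

```text
t: 16.0
eef_pos: [0.5342, -0.2178, 0.1358]
ee_rot: [[0.957, 0.291, 0.0], [0.291, -0.957, -0.0], [0.0, 0.0, -1.0]]
contact_force: [-2.4, 1.1, 3.0]
grip_width: 0.0229
```

```bash
python3 st.py
```

```text
16.0 [ 0.53419204 -0.21783327  0.13582871] to go tool cm [0.12 0.06 0.  ] yaw 16.905687628829792 [-2.4  1.1  3. ]
```

Call:
{"fn": "step_arm", "kwargs": {
  "deltas": [
    [0.1,0,0,0,0,0,3.5],
    [0,0,0,0,0,0,6],
    [0,0,0,0,0,0,8.5],
    [0,0,0,0,0,0,8.5],
    [0,0,0,0,0,0,8.5],
    [0,0,0,0,0,0,8.5]
  ]
}}

```text
t: 16.75
eef_pos: [0.5351, -0.2176, 0.1353]
ee_rot: [[0.957, 0.291, 0.0], [0.291, -0.957, -0.0], [0.0, 0.0, -1.0]]
contact_force: [0.5, 0.1, -0.4]
grip_width: 0.0847
```

Call:
{"fn": "step_arm", "kwargs": {
  "deltas": [
    [0,0,-1,0,0,0,8.5],
    [0,0,-3,0,0,0,8.5],
    [0,0,-5,0,0,0,8.5],
    [0,0,-5,0,0,0,8.5],
    [0,0,-2.5,0,0,0,8.5],
    [0,0,0,0,0,0,8.5],
    [0,0,0,0,0,0,8.5],
    [0,0,0,0,0,0,8.5]
  ]
}}

```text
t: 17.75
eef_pos: [0.5342, -0.2171, 0.2984]
ee_rot: [[0.957, 0.291, -0.003], [0.291, -0.957, 0.002], [-0.002, -0.002, -1.0]]
contact_force: [-0.8, 1.4, -0.2]
grip_width: 0.0853
```

```bash
python3 -c "
from bar import *
print(sense()['grip_width'],sense()['contact_force'])
bar('w3',(.535,-.218))
p,d=read_camera('side');c=(387,250)
a=cv2.resize(p[185:315,310:460],(400,347),interpolation=cv2.INTER_CUBIC);b=cv2.resize(cv2.imread('pics/w3.png')[...,::-1],(400,347));save('fin',np.hstack([a,b]))"
```

```text
0.08529257008513771 [-0.7729206   1.38511874 -0.22127167]
17.75 [ 0.5342 -0.2171  0.2984] 16.905223959844996
bar 2804 ((535.24267578125, -218.31961059570312), (23.995580673217773, 123.0573959350586), 16.825538635253906) [0.1423 0.1447 0.1459]
base 2204 ((534.8172607421875, -218.13230895996094), (84.79141998291016, 135.6376953125), 16.879730224609375)
```

View pics/fin.png

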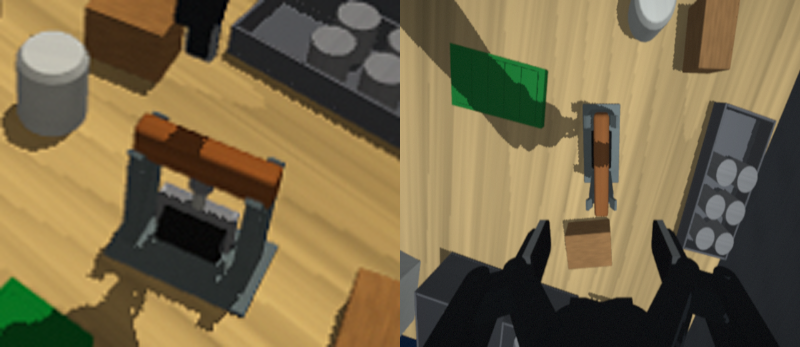

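The roller hangs in both forks exactly as it did at the start, and the gripper is clear, so I hand the job in.

```bash
python3 -c "
from rig import *
print(job_done())"
```

```text
the job is handed in; nothing more can be done
None
```

I took the roller from its rest and rolled it once along all five plates of the large dark tray. It pressed with about 11 N, roughly 10 mm of spring travel against the 22 mm stop. I then hung it back in its rest, let go and backed off; the run took about 18 s of the 58 s.

- **Plates:** after rolling, the wrist camera put all five within about 0.1 mm of the rim. The side camera put them within about 0.3 mm. The scene camera's coarse rim reading disagreed, 3.6–4.1 mm below the four plates it could see. The arm hid the middle of the tray from that camera, and I trusted the other two.
- **Roller:** the bar came back to within about 0.3 mm of its starting position and at the same height.
- **Forces:** I saw no forces at the tool above about 10 N in the readings at the end of each move.
- **Everything else:** the moves kept clear of the other objects, and none looked disturbed in the pictures I took. I did not measure each one at the end.

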